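# Close up the tool chest

## Task

The truck is mended, so close up the red tool chest: with the fingertips push both open top drawers fully home, and then push the raised lid down until it is fully shut (drawers first, because the lid's front lip comes down over their top edges and locks them). Push everything gently, without slamming; grasp, pull or lift nothing, and leave the tools in the chest and the things around it where they are.

Things in the scene. Friction and masses are not known exactly. Their poses are not given: they have to be found in the camera images.
- chest: red steel tool chest, fixed, 400 wide (y) x 200 deep (x) x 182 mm high with the lid shut. Origin: centre of its underside; x points from the drawer fronts to the hinged back, y to the left, z up. Shut drawer fronts lie at x = -100 mm. Up to 81 mm height: one wide drawer, shut, unused, its lip pull 12 mm out at 64 mm height. Above: two top drawers side by side, then an open till, rim 140 mm high
- drawer_left (a joint): opening of the left (+y) top drawer in m, 0 = fully home, grows as it comes out to chest -x; starts open by 25 to 60 mm. About 2.5 N friction; stays where it is left
- drawer_right (a joint): opening of the right (-y) top drawer in m, same as the left one
- left_pull (a point): middle of the front edge of the left drawer's aluminium lip pull, a strip 6 mm thick and 184 mm wide across the drawer front, standing 12 mm out of it. In the chest frame: x = -112 mm minus the opening, y = 97.5 mm, z = 104 mm. The drawer's red front panel is 184 mm wide and reaches from 82 to 123 mm above the bench
- right_pull (a point): the same point of the right drawer, at chest y = -97.5 mm
- lid (a joint): opening of the lid in rad, 0 = shut, positive = raised; starts raised 0.75 to 1.0. Stiff hinges: it stays where it is left and takes some 2 to 4 N at the front edge, square to the lid, to push down
- lid_edge (a point): middle of the upper front edge of the red lid, 404 mm wide. Seen along the hinge, with the lid shut, the edge lies 209 mm ahead (chest -x) of the hinge axis and the flat top sheet 42 mm above it; opening turns it up and back. The front lip hangs 67 mm down from the top sheet. A black carry handle, 120 mm along y, 19 mm high, stands on the top sheet 100 mm from the hinge axis
- lid_hinge (a point): middle of the lid's hinge axis, which runs along chest y through chest x = +100 mm, z = 140 mm; fixed to the chest
- truck: green radio-controlled model truck on its wheels, 400 x 230 x 180 mm, length along its x; bystander. Origin under its centre
- transmitter: black and grey pistol-grip radio transmitter standing on its foot, 85 x 75 mm foot, 210 mm high with its aerial; bystander. Origin under its foot
- can: white and green spray can standing beside the chest's left side, 52 mm diameter, 173 mm high; bystander. Origin under its centre
- cup: open yellow cup, 76 mm diameter, 85 mm high, standing; bystander. Origin under its centre
- battery: blue battery pack lying in front of the drawers, 46 x 138 x 25 mm (x, y, z); bystander. Origin under its centre
- driver: red-handled screwdriver, 180 mm long along its x, lying on the bench; bystander. Origin under its middle
- wrench: steel wrench, 160 mm long along its x, lying in the open till of the chest; stays there. Origin under its middle
- till_driver: orange-handled screwdriver, 170 mm long along its x, lying in the open till of the chest; stays there. Origin under its middle

How it is judged:
By the outcome, as a careful person would: the job done as asked, in the order asked, and still so for the second after the job is handed in, with the robot touching nothing.
It also fails if it takes over 58 s, if anything falls off the work surface, if the arm or the gripper's body presses on something with over 40 N, if the wrist force passes 120 N, or if a joint passes its speed limit or range.

## Robot

A 7-joint arm with a two-finger parallel gripper is mounted at the origin on the work surface. World frame = base frame: x ahead of the robot, y to its left, z up, the work surface at z = 0. Lengths are in m, angles in rad, forces in N, time in s.
With the tool pointing down it reaches from about 0.4 to 0.85 m from the base axis. Payload 4.5 kg.
Tool frame: the origin (TCP) lies between the finger pads; the fingertips stand r.tip_reach ahead of it and the grasp point (between the pads) lies 3 mm ahead of it (r.tip_reach is the distance from the TCP to the fingertips, in m); z points along the fingers, y is the line along which they close (so a half turn about z gives the same grasp; the last joint's range is limited). The gripper opens to 88 mm and grips with 3 to 60 N. Pads are 18 mm wide; open, the fingers measure 123 mm over their backs; the gripper's body (75 mm by 187 mm) begins 45 mm behind the grasp point.
Start: joints at [1.379, 0.689, -0.195, 1.565, 0.157, 0.902, -0.215], TCP at [0.14, -0.609, 0.261] pointing down, gripper open.
Joint ranges: [-3.01, 3.01], [-0.46, 2.08], [-1.47, 1.51], [0.13, 2.56], [-1, 4.14], [0.04, 2.09], [-2.66, 2.66]. Speed limits (rad/s): [2.57, 2.57, 3.14, 3.14, 3.14, 3.14, 3.14].

## Interface

Orientations are given as a unit quaternion [x, y, z, w].
In Python, from plant import r gives the robot as it stands.
- The arm moves only by the tool step_arm, never from a script. Its argument "motion" is a list of rows, each an object with "dp": the shift along the tool's x, y, z in mm, a list of three; "twist": the turn, a rotation vector about the tool's x, y, z in rad, a list of three; "hand": the opening, from -1 (shut) to 1 (fully open). In form: [{"dp": [dx, dy, dz], "twist": [rx, ry, rz], "hand": hand}, ...]. A call has 1 to 5 rows; each row is the pose to reach, as a shift and turn from the pose commanded when the call began, along the tool's axes at that moment; what a row does not reach only later rows make up. A row lasts 1/8 s, in which the tool goes at most 62.5 mm and 10.7 degrees, less where a joint would pass 70% of its speed; a pose out of reach is approached as far as the arm can. A call with a gripper value outside its range is refused whole. The fingers move at their own pace and stop on an object; "force" is the grip in N (left out, the last holds). Time passes only in rows, so rows that repeat a pose let the fingers close. It gives the time, the measured TCP pose, the force, the opening and the grip force at its end, in the units of the state.
- r.get_state(): the state, without advancing time (a new reading comes with each control period).
- r.snapshot(name): name is "side" or "top" or "wrist"; returns a dict with "pixels" (480x640x3 uint8, red, green, blue), "depth" (480x640 float32, m along the optical axis (not along the pixel's ray), 0 where there is no reading), "fx", "fy", "cx", "cy" (pixels), "xyz" and "orientation" of the camera in the world; the wrist camera has in their place "mount" (4x4, takes a point from camera to tool coordinates, whose origin is the TCP and whose axes are the flange's). Camera axes: x right, y down, z forward; pixel columns grow to the right and rows downward; lengths in m; the calibration is good to about 2 mm. A picture is of the moment at which its call begins: read the wrist's pose just before it.
- r.finish_job(): hands the job in; it is judged then, once.
Trained networks look in the newest picture that a camera, given by its name, has taken for a name from the list of things; names that differ only in an ending like _2 or _b are one class to them, and where a whole thing is asked for, a point or a joint stands for the part that bears it (a point fixed in the world has none). Each returns a list of dicts, best first, with "score" (0 to 1); they miss things now and then, are a little off and sometimes report something else, mostly with a low value. They report only what shows in the picture. A call takes as long as a camera call.
- r.search_frame(camera, thing): "at" ([x, y, z] in m, in the coordinates of the camera as it stood for that picture, good to about 4 mm: the middle of the surface that is visible of it).
The state is a dict: "clock": time; "q": joint angles; "qd": joint speeds; "joint_torque": joint torques, N m; "tool_pos": TCP position; "eef_rot": TCP orientation; "contact_force": force on the tool from outside, world axes, zero at the start; "moment": the same for the moment, N m; "opening": opening from 0.0 (shut) to 1.0 (fully open); "finger_force": force on a finger pad.
Only numpy, scipy, OpenCV 4.12 (cv2) and the standard library are available. Lean on these libraries where they do the work, as an engineer would, in place of code of your own. Each camera call takes 0.05 s, during which the arm holds its last target. There are 200 camera calls.

## Working session

There is one attempt and no reset: what is moved stays moved. The work goes in short steps, Python scripts to look and compute and a tool call to move; the robot and the scene stay as the last step left them, time stands still between calls to the robot, and variables do not carry over. Pictures are saved under pics/ and viewed, at most 10 in all, crops included, and the job is handed in when it is done.

Besides the shell and the picture viewer there is one more tool, called after "Request:" by a JSON object that holds its "op" and its "data", one argument or row to a line. step_arm: Moves the arm, as the interface text tells. Its arguments: {"type":"object","properties":{"motion":{"type":"array"},"force":{"type":"number"}},"required":["motion"]}

```bash
ls; mkdir -p pics; cat > h.py <<'E'
import numpy as np, cv2
from scipy.spatial.transform import Rotation as R
from plant import r
def snap(n,save=None):
    s=r.snapshot(n)
    if save: cv2.imwrite('pics/'+save,cv2.cvtColor(s['pixels'],cv2.COLOR_RGB2BGR))
    return s
def Rm(s):
    o=np.array(s['orientation'])
    return R.from_quat(o).as_matrix() if o.size==4 else o.reshape(3,3)
def world(s,p): return np.array(s['xyz'])+Rm(s)@np.array(p)
def cloud(s):
    d=s['depth'];v,u=np.indices(d.shape)
    P=np.stack([(u-s['cx'])/s['fx']*d,(v-s['cy'])/s['fy']*d,d],-1)
    return P@Rm(s).T+np.array(s['xyz'])
E
python3 - <<'E'
from h import *
print(r.tip_reach, r.get_state())
for c in ['side','top']:
    s=snap(c,c+'1.png'); print(c,s['xyz'],s['orientation'])
    np.savez(c+'1.npz',P=cloud(s),c=s['pixels'])
    for t in ['chest','drawer_left','drawer_right','left_pull','right_pull','lid','lid_edge','truck','transmitter','can','cup','battery','driver']:
        for x in r.search_frame(c,t)[:2]: print(t,round(x['score'],2),world(s,x['at']).round(3))
E
```

```text
pics
0.022 {'clock': 0.0, 'q': array([ 1.37881168,  0.68998614, -0.19448436,  1.56636093,  0.15731805,
        0.90249462, -0.21506236]), 'qd': array([-7.14673312e-04,  2.22532200e-03,  6.57765832e-04, -9.20299558e-04,
       -6.11614428e-05,  1.76005418e-05, -2.43978656e-03]), 'joint_torque': array([ 1.08675904e-03, -5.27561510e+01, -1.26718026e+00, -1.53428203e+01,
       -5.28421788e-02,  6.52403163e-03,  1.71637039e-04]), 'tool_pos': array([ 0.13971933, -0.60856638,  0.2599034 ]), 'eef_rot': array([ 9.93627662e-01,  1.12708506e-01, -1.87455145e-04, -9.09610838e-04]), 'contact_force': array([0.79888815, 0.02375927, 0.9113654 ]), 'moment': array([ 0.01864412, -0.00835731,  0.07293362]), 'finger_force': 0.0, 'opening': 1.0014711512613033}
side [0.45118515 0.5396779  1.57470814] [-0.11045279  0.98083159 -0.15969015  0.01639019]
chest 0.94 [ 0.615 -0.001  0.173]
drawer_left 0.77 [0.537 0.095 0.106]
drawer_left 0.67 [ 0.618 -0.002  0.172]
drawer_right 0.69 [ 0.487 -0.095  0.107]
left_pull 0.93 [0.538 0.096 0.105]
right_pull 0.63 [ 0.481 -0.092  0.104]
right_pull 0.45 [0.535 0.095 0.107
[... 218 characters left out ...]
 0.003 0.171]
battery 0.73 [ 0.39  -0.006  0.026]
driver 0.55 [0.288 0.371 0.022]
top [0.27084669 0.06432667 1.64627231] [ 0.712095   -0.69612874  0.06633399 -0.06265213]
chest 0.92 [ 0.607 -0.028  0.18 ]
drawer_left 0.58 [0.534 0.102 0.105]
drawer_right 0.63 [ 0.487 -0.09   0.109]
left_pull 0.85 [0.529 0.1   0.111]
left_pull 0.27 [ 0.385 -0.007  0.025]
right_pull 0.93 [ 0.483 -0.09   0.112]
lid 0.63 [ 0.65  -0.029  0.307]
lid_edge 0.64 [ 0.644 -0.032  0.309]
lid_edge 0.54 [ 0.487 -0.091  0.108]
truck 0.86 [0.414 0.62  0.135]
transmitter 0.64 [ 0.382 -0.494  0.153]
can 0.56 [0.734 0.234 0.132]
cup 0.86 [ 0.583 -0.478  0.043]
battery 0.73 [ 0.384 -0.005  0.025]
driver 0.74 [0.277 0.369 0.023]
```

View pics/side1.png

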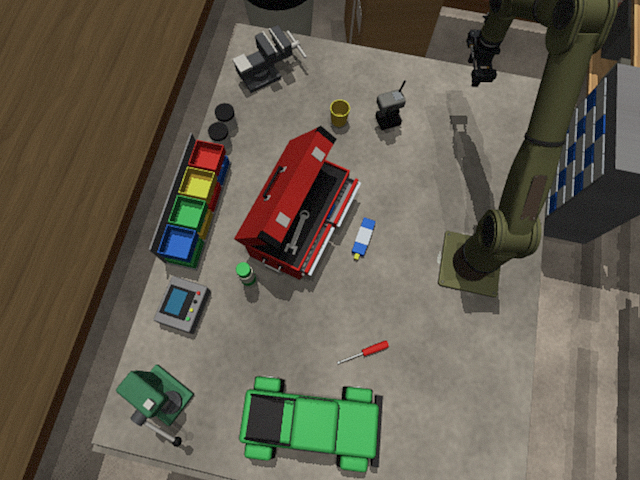

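View pics/top1.png

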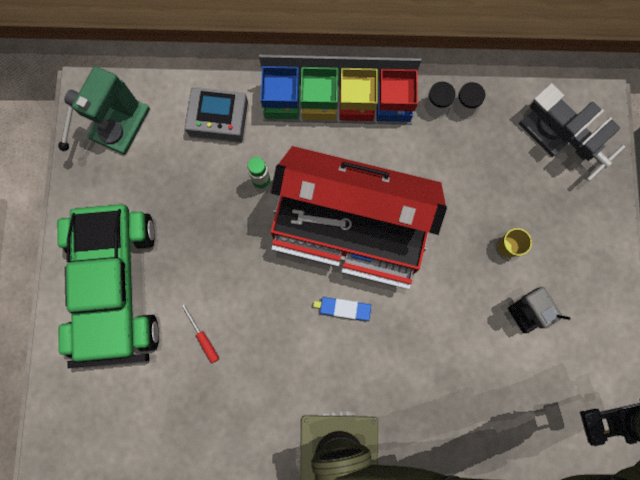

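```bash
python3 - <<'E'
from h import *
for c in ['side','top']:
    z=np.load(c+'1.npz');P=z['P'];C=z['c'].astype(int)
    red=(C[...,0]>90)&(C[...,0]>1.8*C[...,1])&(C[...,0]>1.8*C[...,2])
    Q=P[red];Q=Q[(Q[:,0]>.4)&(Q[:,0]<.95)&(abs(Q[:,1])<.3)]
    print(c,len(Q),Q.min(0).round(3),Q.max(0).round(3))
    # drawer profile: leftmost x per y strip among z .09-.13
    for y0 in np.arange(-.2,.2,.04):
        S=P[(P[...,1]>y0)&(P[...,1]<y0+.02)&(P[...,2]>.09)&(P[...,2]<.13)&(P[...,0]>.4)&(P[...,0]<.7)]
        T=Q[(Q[:,1]>y0)&(Q[:,1]<y0+.02)&(Q[:,2]>.2)]
        print(round(y0,2),np.percentile(S[:,0],[1,3]).round(3) if len(S) else '', 'lid', T[T[:,0].argmin()].round(3) if len(T) else '',T[T[:,2].argmax()].round(3) if len(T) else '')
E
```

```text
side 5139 [ 0.455 -0.248  0.061] [0.949 0.191 0.343]
-0.2 [0.474 0.479] lid [ 0.554 -0.185  0.303] [ 0.605 -0.194  0.341]
-0.16 [0.446 0.448] lid [ 0.563 -0.152  0.3  ] [ 0.617 -0.149  0.34 ]
-0.12 [0.455 0.457] lid [ 0.569 -0.12   0.298] [ 0.625 -0.107  0.343]
-0.08 [0.463 0.466] lid [ 0.58  -0.074  0.3  ] [ 0.636 -0.062  0.339]
-0.04 [0.473 0.475] lid [ 0.588 -0.039  0.296] [ 0.641 -0.029  0.341]
0.0 [0.484 0.492] lid [0.598 0.    0.295] [0.655 0.012 0.337]
0.04 [0.505 0.508] lid [0.606 0.044 0.299] [0.661 0.048 0.341]
0.08 [0.514 0.516] lid [0.616 0.081 0.303] [0.671 0.092 0.34 ]
0.12 [0.524 0.527] lid [0.624 0.12  0.3  ] [0.683 0.135 0.339]
0.16 [0.533 0.535] lid [0.635 0.162 0.303] [0.703 0.161 0.319]
top 8658 [ 0.452 -0.294 -0.008] [0.949 0.206 0.344]
-0.2 [0.486 0.487] lid [ 0.551 -0.185  0.303] [ 0.604 -0.188  0.342]
-0.16 [0.443 0.445] lid [ 0.558 -0.16   0.3  ] [ 0.615 -0.151  0.341]
-0.12 [0.452 0.455] lid [ 0.568 -0.117  0.305] [ 0.619 -0.119  0.342]
-0.08 [0.462 0.464] lid [ 0.577 -0.08   0.303] [ 0.632 -0.066  0.342]
-0.04 [0.471 0.473] lid [ 0.586 -0.037  0.304] [ 0.638 -0.039  0.341]
0.0 [0.48  0.484] lid [0.594 0.    0.304] [0.654 0.015 0.341]
0.04 [0.502 0.504] lid [0.604 0.04  0.301] [0.657 0.042 0.344]
0.08 [0.511 0.514] lid [0.614 0.081 0.305] [0.666 0.089 0.342]
0.12 [0.521 0.523] lid [0.623 0.123 0.305] [0.675 0.121 0.342]
0.16 [0.53  0.532] lid [0.632 0.161 0.301] [0.704 0.163 0.314]
```

The pictures show the chest yawed about -13°, with both top drawers out (side view, pulls near (345,205) and (318,250)), the lid raised and the battery in front. Next I fit the geometry.

```bash
python3 - <<'E'
from h import *
for c in ['side','top']:
    z=np.load(c+'1.npz');P=z['P'].reshape(-1,3);C=z['c'].astype(int).reshape(-1,3)
    red=(C[:,0]>70)&(C[:,0]>1.8*C[:,1])&(C[:,0]>1.8*C[:,2])
    # pull line fit for yaw
    xs=[];ys=[]
    for y0 in np.arange(-.16,-.03,.01):
        S=P[(P[:,1]>y0)&(P[:,1]<y0+.01)&(P[:,2]>.095)&(P[:,2]<.115)&(P[:,0]>.4)&(P[:,0]<.7)]
        if len(S): xs.append(np.percentile(S[:,0],4)); ys.append(y0+.005)
    k=np.polyfit(ys,xs,1)[0]; psi=-np.arctan(k)
    # lid yaw
    L=red&(P[:,0]>.5)&(P[:,0]<.9)&(abs(P[:,1])<.27)&(P[:,2]>.2)
    yy=[];xx=[]
    for y0 in np.arange(-.16,.14,.01):
        T=P[L&(P[:,1]>y0)&(P[:,1]<y0+.01)]; 
        if len(T): yy.append(y0+.005); xx.append(T[:,0].min())
    psi2=-np.arctan(np.polyfit(yy,xx,1)[0]); print(c,'yaw pull,lid',psi,psi2)
    ps=(psi+psi2)/2; e=np.array([np.cos(ps),np.sin(ps)]);f=np.array([-e[1],e[0]])
    u=P[:,:2]@e;v=P[:,:2]@f
    print('v range lid',np.percentile(v[L],[.5,99.5]).round(4))
    for v0 in (-.08,.08+.0):
        m=(abs(v-v0-.0)<.06)
        for z0 in np.arange(.05,.36,.01):
            k=m&(P[:,2]>=z0)&(P[:,2]<z0+.01)&(u>.4)&(u<.9)
            if k.sum()>3: print(v0,round(z0,3),k.sum(),np.percentile(u[k],[2,25,50,75,98]).round(3), 'red',np.percentile(u[k&red],[2,50,98]).round(3) if (k&red).any() else '')
E
```

```text
side yaw pull,lid -0.21874735454913355 -0.22172462110328459
v range lid [-0.0807  0.3129]
-0.08 0.08 92 [0.495 0.5   0.508 0.515 0.523] red [0.495 0.495 0.497]
-0.08 0.09 29 [0.478 0.503 0.512 0.517 0.52 ] red [0.495 0.495 0.495]
-0.08 0.1 52 [0.467 0.471 0.475 0.479 0.519] red [0.493 0.493 0.493]
-0.08 0.11 42 [0.467 0.48  0.49  0.529 0.613] red [0.484 0.487 0.49 ]
-0.08 0.12 362 [0.479 0.539 0.564 0.59  0.614] red [0.48  0.488 0.615]
-0.08 0.13 150 [0.518 0.536 0.562 0.587 0.61 ] red [0.518 0.535 0.61 ]
-0.08 0.14 46 [0.518 0.521 0.546 0.572 0.608] red [0.518 0.525 0.605]
-0.08 0.16 8 [0.749 0.75  0.751 0.752 0.753] red [0.749 0.75  0.752]
-0.08 0.17 25 [0.74  0.743 0.745 0.747 0.75 ] red [0.74  0.745 0.75 ]
-0.08 0.18 18 [0.735 0.736 0.738 0.74  0.742] red [0.735 0.738 0.742]
-0.08 0.19 22 [0.728 0.73  0.731 0.733 0.736] red [0.728 0.731 0.736]
-0.08 0.2 20 [0.72  0.723 0.725 0.726 0.728] red [0.72  0.725 0.728]
-0.08 0.21 19 [0.715 0.717 0.719 0.72  0.722] red [0.715 0.719 0.722]
-0.08 0.22 20 [0.709 0.71  0.712 0.713 0.715] red [0.709 0.712 0.715]
-0.08 0.23 21 [0.702 0.703 0.70
[... 5959 characters left out ...]
702]
0.08 0.25 169 [0.687 0.691 0.701 0.706 0.711] red [0.686 0.691 0.704]
0.08 0.26 123 [0.68  0.683 0.687 0.705 0.71 ] red [0.68  0.683 0.687]
0.08 0.27 73 [0.673 0.675 0.677 0.678 0.68 ] red [0.673 0.677 0.68 ]
0.08 0.28 71 [0.666 0.669 0.67  0.671 0.674] red [0.666 0.67  0.674]
0.08 0.29 116 [0.58  0.583 0.661 0.664 0.667] red [0.58  0.661 0.667]
0.08 0.3 400 [0.579 0.585 0.589 0.596 0.66 ] red [0.579 0.589 0.66 ]
0.08 0.31 461 [0.589 0.598 0.603 0.61  0.653] red [0.589 0.603 0.653]
0.08 0.32 456 [0.605 0.613 0.619 0.627 0.646] red [0.605 0.619 0.646]
0.08 0.33 329 [0.617 0.625 0.63  0.633 0.638] red [0.617 0.63  0.638]
0.08 0.34 15 [0.63  0.631 0.631 0.633 0.634] red [0.63  0.631 0.634]
```

Request:
{"op": "step_arm", "data": {
  "motion": [
    {"dp": [35, -40, -10], "twist": [0, 0, 0.15], "hand": -1},
    {"dp": [70, -80, -20], "twist": [0, 0, 0.3], "hand": -1},
    {"dp": [105, -120, -30], "twist": [0, 0, 0.447], "hand": -1},
    {"dp": [140, -160, -40], "twist": [0, 0, 0.447], "hand": -1},
    {"dp": [175, -200, -40], "twist": [0, 0, 0.447], "hand": -1}
  ]
}}

```text
clock: 2.02
tool_pos: [0.267, -0.3739, 0.3016]
eef_rot: [0.994, -0.11, 0.001, 0.001]
contact_force: [0.8, -1.4, -0.0]
opening: 0.461
finger_force: 0.0
```

Request:
{"op": "step_arm", "data": {
  "motion": [
    {"dp": [15, -60, 0], "twist": [0, 0, 0], "hand": -1},
    {"dp": [30, -120, 0], "twist": [0, 0, 0], "hand": -1},
    {"dp": [45, -180, 0], "twist": [0, 0, 0], "hand": -1},
    {"dp": [60, -240, 20], "twist": [0, 0.15, 0], "hand": -1},
    {"dp": [70, -290, 50], "twist": [0, 0.3, 0], "hand": -1}
  ]
}}

```text
clock: 2.65
tool_pos: [0.3966, -0.1191, 0.2595]
eef_rot: [0.985, -0.11, 0.134, 0.019]
contact_force: [0.9, -1.4, -1.3]
opening: 0.007
finger_force: 0.0
```

```bash
cat >> h.py <<'E'
psi=-.2215; e=np.array([np.cos(psi),np.sin(psi)]); f=np.array([-e[1],e[0]])
def st():
    s=r.get_state(); p=s['tool_pos']; Rt=R.from_quat(s['eef_rot']).as_matrix()
    tilt=np.arctan2(Rt[:2,2]@e,-Rt[2,2]); c=p+.022*Rt[:,2]+.009*Rt[:,0]
    print('t',round(s['clock'],2),'u v z',(p[:2]@e).round(4),(p[:2]@f).round(4),p[2].round(4),'tilt',tilt.round(3),'front corner u,z',(c[:2]@e).round(4),c[2].round(4),'x.f',(Rt[:2,0]@f).round(3),'F e,f,z',(s['contact_force'][:2]@e).round(2),(s['contact_force'][:2]@f).round(2),s['contact_force'][2].round(2),'q',s['q'].round(2),'op',round(s['opening'],2))
E
python3 -c "
from h import *
st()"
```

```text
t 2.65 u v z 0.4131 -0.0291 0.2595 tilt 0.272 front corner u,z 0.4276 0.2408 x.f 0.0 F e,f,z 1.23 -1.2 -1.31 q [ 0.15  0.37  0.01  2.4   0.16  0.11 -1.78] op 0.01
```

Request:
{"op": "step_arm", "data": {
  "motion": [
    {"dp": [-5, -12, 43], "twist": [0, -0.05, 0], "hand": -1},
    {"dp": [-11, -24, 86], "twist": [0, -0.1, 0], "hand": -1},
    {"dp": [-17, -36, 131], "twist": [0, -0.1, 0], "hand": -1},
    {"dp": [-17, -36, 131], "twist": [0, -0.1, 0], "hand": -1}
  ]
}}

```text
clock: 3.15
tool_pos: [0.4351, -0.095, 0.1473]
eef_rot: [0.992, -0.111, 0.065, 0.012]
contact_force: [0.4, -1.6, -0.3]
opening: 0.007
finger_force: 0.0
```

```bash
python3 -c "
from h import *
st(); s=snap('side','side2.png'); cv2.imwrite('pics/c2.png',cv2.resize(cv2.cvtColor(s['pixels'],cv2.COLOR_RGB2BGR)[90:330,200:520],None,fx=2.5,fy=2.5))
st()"
```

```text
t 3.15 u v z 0.4453 0.0029 0.1473 tilt 0.133 front corner u,z 0.4571 0.1267 x.f -0.001 F e,f,z 0.74 -1.5 -0.25 q [ 0.1   0.67 -0.01  2.32  0.94  0.04 -2.64] op 0.01
t 3.2 u v z 0.4466 0.0042 0.1461 tilt 0.133 front corner u,z 0.4584 0.1255 x.f 0.01 F e,f,z 1.85 1.38 -0.69 q [ 0.1   0.67 -0.01  2.32  0.95  0.04 -2.64] op 0.01
```

View pics/c2.png

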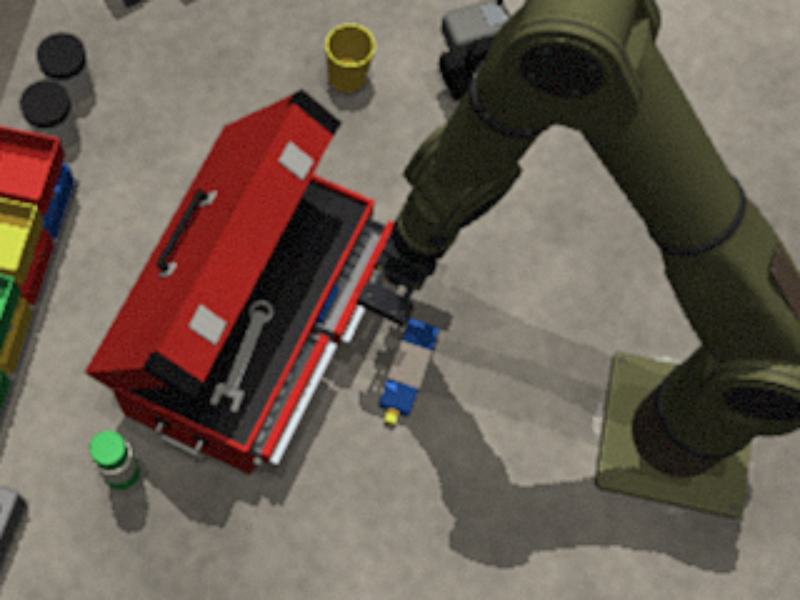

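Request:
{"op": "step_arm", "data": {
  "motion": [
    {"dp": [0, 0, -30], "twist": [0, -0.1, 0], "hand": -1},
    {"dp": [6, 0, -60], "twist": [0, -0.2, 0], "hand": -1},
    {"dp": [6, 0, -60], "twist": [0, -0.2, 0], "hand": -1},
    {"dp": [6, 0, -60], "twist": [0, -0.2, 0], "hand": -1}
  ]
}}

```text
clock: 3.7
tool_pos: [0.4338, -0.0943, 0.2099]
eef_rot: [0.993, -0.113, -0.032, -0.0]
contact_force: [0.1, -0.8, -0.6]
opening: 0.005
finger_force: 0.0
```

```bash
python3 -c "
from h import *
st()"
```

```text
t 3.7 u v z 0.4439 0.0033 0.2099 tilt -0.064 front corner u,z 0.4515 0.1873 x.f -0.006 F e,f,z 0.22 -0.76 -0.62 q [ 0.53  0.64 -0.66  2.08  0.59  0.69 -2.33] op 0.01
```

Request:
{"op": "step_arm", "data": {
  "motion": [
    {"dp": [-1, -5, 30], "twist": [0, 0.06, 0], "hand": -1},
    {"dp": [-2, -10, 60], "twist": [0, 0.06, 0], "hand": -1},
    {"dp": [-4, -16, 88], "twist": [0, 0.06, 0], "hand": -1},
    {"dp": [-4, -16, 88], "twist": [0, 0.06, 0], "hand": -1},
    {"dp": [-4, -16, 88], "twist": [0, 0.06, 0], "hand": -1}
  ]
}}

```text
clock: 4.32
tool_pos: [0.426, -0.0773, 0.1211]
eef_rot: [0.994, -0.112, -0.004, 0.005]
contact_force: [1.0, -0.1, 0.9]
opening: 0.004
finger_force: 0.0
```

```bash
python3 -c "
from h import *
st()"
```

```text
t 4.33 u v z 0.4326 0.0182 0.1211 tilt -0.007 front corner u,z 0.4414 0.099 x.f -0.002 F e,f,z 0.96 0.11 0.92 q [ 0.28  0.74 -0.34  2.24  0.88  0.31 -2.63] op 0.0
```

Request:
{"op": "step_arm", "data": {
  "motion": [
    {"dp": [-2, 0, -30], "twist": [0, 0, -0.18], "hand": -1},
    {"dp": [-3, 0, -60], "twist": [0, 0, -0.36], "hand": -1},
    {"dp": [-3, 0, -60], "twist": [0, 0, -0.54], "hand": -1},
    {"dp": [-3, 0, -60], "twist": [0, 0, -0.72], "hand": -1},
    {"dp": [-3, 0, -60], "twist": [0, 0, -0.9], "hand": -1}
  ]
}}

```text
clock: 4.95
tool_pos: [0.4239, -0.077, 0.182]
eef_rot: [0.943, 0.334, -0.005, 0.003]
contact_force: [0.0, -0.0, 0.3]
opening: 0.002
finger_force: 0.0
```

Request:
{"op": "step_arm", "data": {
  "motion": [
    {"dp": [0, 0, 0], "twist": [0, 0, -0.18], "hand": -1},
    {"dp": [0, 0, 0], "twist": [0, 0, -0.36], "hand": -1},
    {"dp": [0, 0, 0], "twist": [0, 0, -0.54], "hand": -1},
    {"dp": [0, 0, 0], "twist": [0, 0, -0.72], "hand": -1},
    {"dp": [0, 0, 0], "twist": [0, 0, -0.9], "hand": -1}
  ]
}}

```text
clock: 5.58
tool_pos: [0.4239, -0.0771, 0.1819]
eef_rot: [0.704, 0.71, -0.006, 0.001]
contact_force: [-0.4, 0.0, -0.4]
opening: 0.002
finger_force: 0.0
```

Request:
{"op": "step_arm", "data": {
  "motion": [
    {"dp": [0, 0, 0], "twist": [0, 0, -0.18], "hand": -1},
    {"dp": [0, 0, 0], "twist": [0, 0, -0.36], "hand": -1},
    {"dp": [0, 0, 0], "twist": [0, 0, -0.54], "hand": -1},
    {"dp": [0, 0, 0], "twist": [0, 0, -0.72], "hand": -1},
    {"dp": [0, 0, 0], "twist": [0, 0, -0.9], "hand": -1}
  ]
}}

```text
clock: 6.2
tool_pos: [0.4238, -0.0772, 0.1818]
eef_rot: [0.325, 0.946, -0.006, -0.002]
contact_force: [-0.1, 0.7, 0.6]
opening: 0.003
finger_force: 0.0
```

```bash
python3 -c "
from h import *
st();print(R.from_quat(r.get_state()['eef_rot']).as_matrix().round(3))"
```

```text
t 6.2 u v z 0.4304 0.0178 0.1818 tilt -0.005 front corner u,z 0.4221 0.1598 x.f 0.426 F e,f,z -0.21 0.63 0.57 q [ 0.75  0.87 -1.2   2.18  1.09  0.94 -0.22] op 0.0
[[-0.789  0.614 -0.008]
 [ 0.614  0.789 -0.01 ]
 [ 0.    -0.012 -1.   ]]
```

Request:
{"op": "step_arm", "data": {
  "motion": [
    {"dp": [0, 0, 0], "twist": [0, 0, -0.18], "hand": -1},
    {"dp": [0, 0, 0], "twist": [0, 0, -0.36], "hand": -1},
    {"dp": [0, 0, 0], "twist": [0, 0, -0.44], "hand": -1},
    {"dp": [0, 0, 0], "twist": [0, 0, -0.44], "hand": -1}
  ]
}}

```text
clock: 6.7
tool_pos: [0.4238, -0.077, 0.1815]
eef_rot: [0.114, 0.993, -0.005, -0.003]
contact_force: [0.1, -1.1, -0.4]
opening: 0.004
finger_force: 0.0
```

```bash
sed -i 's/\.009\*Rt\[:,0\]/.009*Rt[:,0]*np.sign(Rt[:2,0]@e)/' h.py; python3 -c "
from h import *
st()"
```

```text
t 6.7 u v z 0.4303 0.018 0.1815 tilt -0.006 front corner u,z 0.4392 0.1595 x.f 0.007 F e,f,z 0.38 -1.04 -0.42 q [ 0.77  0.91 -1.28  2.18  1.11  1.01  0.18] op 0.0
```

Request:
{"op": "step_arm", "data": {
  "motion": [
    {"dp": [0, 1, 20], "twist": [0, 0, 0], "hand": -1},
    {"dp": [0, 1, 40], "twist": [0, 0, 0], "hand": -1},
    {"dp": [0, 1, 60], "twist": [0, 0, 0], "hand": -1},
    {"dp": [-7, 1, 60], "twist": [0, 0, 0], "hand": -1},
    {"dp": [-14, 1, 60], "twist": [0, 0, 0], "hand": -1}
  ]
}}

```text
clock: 7.32
tool_pos: [0.4381, -0.0791, 0.1215]
eef_rot: [0.113, 0.994, -0.005, -0.003]
contact_force: [0.2, -0.5, 0.4]
opening: 0.004
finger_force: 0.0
```

```bash
python3 -c "
from h import *
st()"
```

```text
t 7.33 u v z 0.4448 0.0191 0.1215 tilt -0.006 front corner u,z 0.4537 0.0994 x.f 0.005 F e,f,z 0.35 -0.41 0.37 q [ 0.72  1.02 -1.18  2.18  1.27  0.98  0.09] op 0.0
```

Request:
{"op": "step_arm", "data": {
  "motion": [
    {"dp": [-5, 0, 0], "twist": [0, 0, 0], "hand": -1},
    {"dp": [-10, 0, 0], "twist": [0, 0, 0], "hand": -1},
    {"dp": [-15, 0, 0], "twist": [0, 0, 0], "hand": -1},
    {"dp": [-19, 0, 0], "twist": [0, 0, 0], "hand": -1},
    {"dp": [-23, 0, 0], "twist": [0, 0, 0], "hand": -1}
  ]
}}

```text
clock: 7.95
tool_pos: [0.4592, -0.0839, 0.1204]
eef_rot: [0.112, 0.994, -0.005, -0.004]
contact_force: [-2.4, 0.8, 3.0]
opening: 0.005
finger_force: 1.3
```

Request:
{"op": "step_arm", "data": {
  "motion": [
    {"dp": [-4, 0, 0], "twist": [0, 0, 0], "hand": -1},
    {"dp": [-8, 0, 0], "twist": [0, 0, 0], "hand": -1},
    {"dp": [-12, 0, 0], "twist": [0, 0, 0], "hand": -1},
    {"dp": [-16, 0, 0], "twist": [0, 0, 0], "hand": -1},
    {"dp": [-20, 0, 0], "twist": [0, 0, 0], "hand": -1}
  ]
}}

```text
clock: 8.57
tool_pos: [0.4792, -0.0885, 0.1202]
eef_rot: [0.113, 0.994, -0.005, -0.004]
contact_force: [-2.1, 0.7, 1.9]
opening: 0.006
finger_force: 1.3
```

```bash
python3 -c "
from h import *
st()"
```

```text
t 8.57 u v z 0.487 0.0189 0.1202 tilt -0.007 front corner u,z 0.4958 0.0982 x.f 0.004 F e,f,z -2.18 0.2 1.88 q [ 0.72  1.05 -1.17  2.06  1.22  1.02  0.21] op 0.01
```

Request:
{"op": "step_arm", "data": {
  "motion": [
    {"dp": [-2, 0, 0], "twist": [0, 0, 0], "hand": -1},
    {"dp": [-4, 0, 0], "twist": [0, 0, 0], "hand": -1},
    {"dp": [-6, 0, 0], "twist": [0, 0, 0], "hand": -1},
    {"dp": [-7, 0, 0], "twist": [0, 0, 0], "hand": -1}
  ]
}}

```text
clock: 9.07
tool_pos: [0.4859, -0.0901, 0.1202]
eef_rot: [0.113, 0.994, -0.005, -0.004]
contact_force: [-2.5, 0.0, 2.0]
opening: 0.006
finger_force: 1.3
```

Request:
{"op": "step_arm", "data": {
  "motion": [
    {"dp": [-1, 0, 0], "twist": [0, 0, 0], "hand": -1},
    {"dp": [-2, 0, 0], "twist": [0, 0, 0], "hand": -1},
    {"dp": [-3, 0, 0], "twist": [0, 0, 0], "hand": -1}
  ]
}}

```text
clock: 9.45
tool_pos: [0.4881, -0.0906, 0.1201]
eef_rot: [0.113, 0.994, -0.005, -0.005]
contact_force: [-5.6, 0.8, 4.4]
opening: -0.001
finger_force: 2.8
```

```bash
python3 -c "
from h import *
st()"
```

```text
t 9.45 u v z 0.4961 0.0189 0.1201 tilt -0.008 front corner u,z 0.5049 0.0981 x.f 0.004 F e,f,z -5.62 -0.47 4.38 q [ 0.71  1.05 -1.17  2.03  1.21  1.03  0.24] op -0.0
```

Request:
{"op": "step_arm", "data": {
  "motion": [
    {"dp": [-1, 0, 0], "twist": [0, 0, 0], "hand": -1},
    {"dp": [-2, 0, 0], "twist": [0, 0, 0], "hand": -1},
    {"dp": [-2, 0, 0], "twist": [0, 0, 0], "hand": -1}
  ]
}}

```text
clock: 9.82
tool_pos: [0.4883, -0.0906, 0.1201]
eef_rot: [0.112, 0.994, -0.005, -0.006]
contact_force: [-9.5, 0.9, 6.3]
opening: -0.001
finger_force: 4.5
```

```bash
python3 -c "
from h import *
st()"
```

```text
t 9.82 u v z 0.4962 0.0189 0.1201 tilt -0.011 front corner u,z 0.505 0.098 x.f 0.003 F e,f,z -9.45 -1.21 6.28 q [ 0.71  1.05 -1.17  2.03  1.21  1.04  0.25] op -0.0
```

Request:
{"op": "step_arm", "data": {
  "motion": [
    {"dp": [20, 0, 0], "twist": [0, 0, 0], "hand": -1},
    {"dp": [50, 10, 0], "twist": [0, 0, 0], "hand": -1},
    {"dp": [50, 65, 0], "twist": [0, 0, 0], "hand": -1},
    {"dp": [50, 125, 0], "twist": [0, 0, 0], "hand": -1},
    {"dp": [50, 180, 0], "twist": [0, 0, 0], "hand": -1}
  ]
}}

```text
clock: 10.45
tool_pos: [0.4838, 0.0978, 0.1188]
eef_rot: [0.113, 0.994, -0.004, -0.003]
contact_force: [1.3, 0.1, 0.1]
opening: 0.003
finger_force: 0.0
```

Request:
{"op": "step_arm", "data": {
  "motion": [
    {"dp": [0, 16, 0], "twist": [0, 0, 0], "hand": -1},
    {"dp": [-3, 16, 0], "twist": [0, 0, 0], "hand": -1},
    {"dp": [-6, 16, 0], "twist": [0, 0, 0], "hand": -1}
  ]
}}

```text
clock: 10.82
tool_pos: [0.4918, 0.1075, 0.118]
eef_rot: [0.114, 0.994, -0.006, -0.004]
contact_force: [-0.0, 0.1, -0.3]
opening: 0.008
finger_force: 0.0
```

```bash
python3 -c "
from h import *
st()"
```

```text
t 10.82 u v z 0.4561 0.2129 0.118 tilt -0.007 front corner u,z 0.465 0.096 x.f 0.006 F e,f,z -0.04 0.05 -0.25 q [ 0.32  1.06 -1.17  2.01  1.21  1.04 -0.14] op 0.01
```

Request:
{"op": "step_arm", "data": {
  "motion": [
    {"dp": [-5, 1, -2], "twist": [0, 0, 0], "hand": -1},
    {"dp": [-9, 1, -3], "twist": [0, 0, 0], "hand": -1},
    {"dp": [-13, 1, -3], "twist": [0, 0, 0], "hand": -1},
    {"dp": [-17, 1, -3], "twist": [0, 0, 0], "hand": -1},
    {"dp": [-21, 1, -3], "twist": [0, 0, 0], "hand": -1}
  ]
}}

```text
clock: 11.45
tool_pos: [0.5117, 0.1059, 0.1213]
eef_rot: [0.112, 0.994, -0.005, -0.005]
contact_force: [-2.0, -0.1, 2.3]
opening: 0.004
finger_force: 1.3
```

Request:
{"op": "step_arm", "data": {
  "motion": [
    {"dp": [-4, 0, 0], "twist": [0, 0, 0], "hand": -1},
    {"dp": [-8, 0, 0], "twist": [0, 0, 0], "hand": -1},
    {"dp": [-11, 0, 0], "twist": [0, 0, 0], "hand": -1},
    {"dp": [-13, 0, 0], "twist": [0, 0, 0], "hand": -1},
    {"dp": [-15, 0, 0], "twist": [0, 0, 0], "hand": -1}
  ]
}}

```text
clock: 12.08
tool_pos: [0.527, 0.1025, 0.1211]
eef_rot: [0.113, 0.994, -0.005, -0.004]
contact_force: [-3.1, -2.1, 0.6]
opening: 0.002
finger_force: 1.3
```

```bash
python3 -c "
from h import *
st()"
```

```text
t 12.07 u v z 0.4916 0.2158 0.1211 tilt -0.007 front corner u,z 0.5004 0.0991 x.f 0.004 F e,f,z -2.56 -2.75 0.62 q [ 0.33  1.08 -1.17  1.91  1.18  1.08 -0.03] op 0.0
```

Request:
{"op": "step_arm", "data": {
  "motion": [
    {"dp": [-2, 0, 0], "twist": [0, 0, 0], "hand": -1},
    {"dp": [-3, 0, 0], "twist": [0, 0, 0], "hand": -1},
    {"dp": [-4, 0, 0], "twist": [0, 0, 0], "hand": -1},
    {"dp": [-5, 0, 0], "twist": [0, 0, 0], "hand": -1},
    {"dp": [-6, 0, 0], "twist": [0, 0, 0], "hand": -1}
  ]
}}

```text
clock: 12.7
tool_pos: [0.5324, 0.1013, 0.1211]
eef_rot: [0.113, 0.994, -0.005, -0.004]
contact_force: [-5.0, -0.7, 2.0]
opening: 0.003
finger_force: 2.3
```

```bash
python3 -c "
from h import *
st()"
```

```text
t 12.7 u v z 0.4972 0.2158 0.1211 tilt -0.008 front corner u,z 0.506 0.0991 x.f 0.004 F e,f,z -4.74 -1.74 1.99 q [ 0.33  1.08 -1.17  1.89  1.17  1.09 -0.01] op 0.0
```

Request:
{"op": "step_arm", "data": {
  "motion": [
    {"dp": [-1, 0, 0], "twist": [0, 0, 0], "hand": -1},
    {"dp": [-2, 0, 0], "twist": [0, 0, 0], "hand": -1},
    {"dp": [-3, 0, 0], "twist": [0, 0, 0], "hand": -1},
    {"dp": [-3, 0, 0], "twist": [0, 0, 0], "hand": -1}
  ]
}}

```text
clock: 13.2
tool_pos: [0.5326, 0.1013, 0.1211]
eef_rot: [0.111, 0.994, -0.005, -0.007]
contact_force: [-11.0, -0.5, 4.5]
opening: 0.007
finger_force: 5.1
```

```bash
python3 -c "
from h import *
st()"
```

```text
t 13.2 u v z 0.4974 0.2158 0.1211 tilt -0.012 front corner u,z 0.5061 0.099 x.f 0.002 F e,f,z -10.64 -2.88 4.51 q [ 0.33  1.09 -1.17  1.89  1.17  1.09 -0.01] op 0.01
```

Request:
{"op": "step_arm", "data": {
  "motion": [
    {"dp": [25, 0, 0], "twist": [0, 0, 0], "hand": -1},
    {"dp": [50, 0, -40], "twist": [0, 0, 0], "hand": -1},
    {"dp": [50, 0, -100], "twist": [0, 0, 0], "hand": -1},
    {"dp": [50, -25, -155], "twist": [0, 0, 0], "hand": -1},
    {"dp": [50, -50, -210], "twist": [0, 0, 0], "hand": -1}
  ]
}}

```text
clock: 13.82
tool_pos: [0.4786, 0.0651, 0.3342]
eef_rot: [0.112, 0.994, -0.004, -0.003]
contact_force: [0.8, 0.5, -0.3]
opening: 0.002
finger_force: 0.0
```

Request:
{"op": "step_arm", "data": {
  "motion": [
    {"dp": [0, -25, -50], "twist": [0, 0, 0], "hand": -1},
    {"dp": [0, -49, -90], "twist": [0, 0, 0], "hand": -1},
    {"dp": [0, -49, -90], "twist": [0, 0, 0], "hand": -1}
  ]
}}

```text
clock: 14.2
tool_pos: [0.4695, 0.0176, 0.4255]
eef_rot: [0.115, 0.993, -0.004, -0.0]
contact_force: [-0.4, 0.8, -0.3]
opening: 0.006
finger_force: 0.0
```

```bash
python3 -c "
from h import *
st()"
```

```text
t 14.2 u v z 0.4541 0.1203 0.4255 tilt 0.001 front corner u,z 0.4631 0.4035 x.f 0.008 F e,f,z -0.6 0.72 -0.35 q [ 0.69  0.6  -1.44  1.72  0.61  1.38  0.49] op 0.01
```

Request:
{"op": "step_arm", "data": {
  "motion": [
    {"dp": [-50, 0, 0], "twist": [0, 0, 0], "hand": -1},
    {"dp": [-100, 0, 0], "twist": [0, 0, 0], "hand": -1},
    {"dp": [-150, 0, 0], "twist": [0, 0, 0], "hand": -1},
    {"dp": [-200, 0, 0], "twist": [0, 0, 0], "hand": -1},
    {"dp": [-225, 0, 0], "twist": [0, 0, 0], "hand": -1}
  ]
}}

```text
clock: 14.82
tool_pos: [0.6893, -0.0323, 0.4182]
eef_rot: [0.113, 0.994, -0.005, -0.005]
contact_force: [-0.7, 0.1, 0.0]
opening: 0.006
finger_force: 0.0
```

```bash
python3 -c "
from h import *
st(); s=snap('side','side3.png'); cv2.imwrite('pics/c3.png',cv2.resize(cv2.cvtColor(s['pixels'],cv2.COLOR_RGB2BGR)[90:330,200:520],None,fx=2.5,fy=2.5))
P=cloud(s).reshape(-1,3);u=P[:,:2]@e;v=P[:,:2]@f
for a,b in((-.06,.1),(.14,.29)):
    k=(v>a)&(v<b)&(P[:,2]>.098)&(P[:,2]<.112)&(u>.42)&(u<.55);print(k.sum(),np.percentile(u[k],[3,10,50]).round(4))
st()"
```

```text
t 14.82 u v z 0.6796 0.1199 0.4182 tilt -0.008 front corner u,z 0.6884 0.3961 x.f 0.005 F e,f,z -0.69 -0.07 0.01 q [ 0.42  0.88 -1.24  1.05  0.82  1.69  0.8 ] op 0.01
151 [0.5066 0.5073 0.5124]
160 [0.5072 0.5079 0.5134]
t 14.88 u v z 0.6811 0.1197 0.4174 tilt -0.007 front corner u,z 0.69 0.3954 x.f 0.007 F e,f,z -0.62 -1.68 -0.99 q [ 0.42  0.88 -1.24  1.05  0.82  1.68  0.8 ] op 0.01
```

View pics/c3.png

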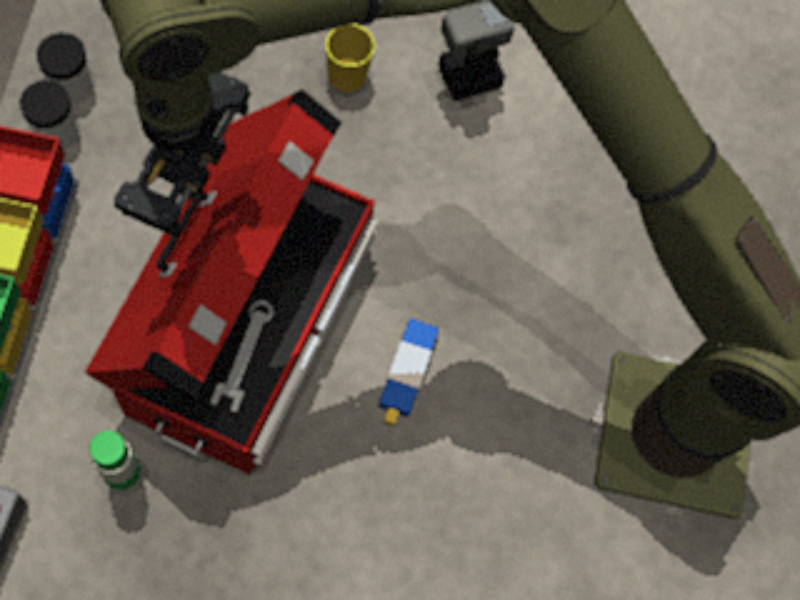

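Request:
{"op": "step_arm", "data": {
  "motion": [
    {"dp": [0, 0, 20], "twist": [0, 0, 0], "hand": -1},
    {"dp": [5, 0, 40], "twist": [0, 0, 0], "hand": -1},
    {"dp": [12, 1, 62], "twist": [0, 0, 0], "hand": -1},
    {"dp": [12, 1, 62], "twist": [0, 0, 0], "hand": -1}
  ]
}}

```text
clock: 15.38
tool_pos: [0.6739, -0.029, 0.3566]
eef_rot: [0.111, 0.994, -0.005, -0.006]
contact_force: [0.2, -0.1, 0.2]
opening: 0.007
finger_force: 0.0
```

```bash
python3 -c "
from h import *
st()
for t in np.arange(.97,-.06,-.04): print(t.round(2),'tcp u %.4f z %.4f'%(.717-.19*np.cos(t)+.042*np.sin(t)+.009,.14+.19*np.sin(t)+.042*np.cos(t)+.022))"
```

```text
t 15.38 u v z 0.6638 0.1197 0.3566 tilt -0.01 front corner u,z 0.6726 0.3345 x.f 0.002 F e,f,z 0.23 -0.03 0.21 q [ 0.46  0.91 -1.24  1.22  0.84  1.55  0.71] op 0.01
0.97 tcp u 0.6532 z 0.3425
0.93 tcp u 0.6461 z 0.3394
0.89 tcp u 0.6390 z 0.3361
0.85 tcp u 0.6322 z 0.3325
0.81 tcp u 0.6254 z 0.3286
0.77 tcp u 0.6188 z 0.3244
0.73 tcp u 0.6124 z 0.3200
0.69 tcp u 0.6062 z 0.3153
0.65 tcp u 0.6002 z 0.3104
0.61 tcp u 0.5943 z 0.3053
0.57 tcp u 0.5887 z 0.2999
0.53 tcp u 0.5833 z 0.2943
0.49 tcp u 0.5781 z 0.2885
0.45 tcp u 0.5732 z 0.2825
0.41 tcp u 0.5685 z 0.2763
0.37 tcp u 0.5640 z 0.2699
0.33 tcp u 0.5599 z 0.2633
0.29 tcp u 0.5559 z 0.2566
0.25 tcp u 0.5523 z 0.2497
0.21 tcp u 0.5489 z 0.2427
0.17 tcp u 0.5458 z 0.2355
0.13 tcp u 0.5430 z 0.2283
0.09 tcp u 0.5405 z 0.2209
0.05 tcp u 0.5383 z 0.2134
0.01 tcp u 0.5364 z 0.2059
-0.03 tcp u 0.5348 z 0.1983
```

Request:
{"op": "step_arm", "data": {
  "motion": [
    {"dp": [5, 0, 7], "twist": [0, 0, 0], "hand": -1},
    {"dp": [10, 0, 13], "twist": [0, 0, 0], "hand": -1},
    {"dp": [14, 0, 16], "twist": [0, 0, 0], "hand": -1},
    {"dp": [20, 0, 18], "twist": [0, 0, 0], "hand": -1},
    {"dp": [25, 0, 21], "twist": [0, 0, 0], "hand": -1}
  ]
}}

```text
clock: 16.0
tool_pos: [0.6502, -0.0235, 0.3386]
eef_rot: [0.113, 0.994, -0.004, -0.003]
contact_force: [1.3, 0.8, 4.4]
opening: 0.007
finger_force: 1.7
```

```bash
python3 -c "
from h import *
st()"
```

```text
t 16.0 u v z 0.6395 0.12 0.3386 tilt -0.006 front corner u,z 0.6483 0.3166 x.f 0.004 F e,f,z 1.13 1.03 4.43 q [ 0.49  0.9  -1.25  1.34  0.84  1.48  0.65] op 0.01
```

Request:
{"op": "step_arm", "data": {
  "motion": [
    {"dp": [7, 0, 4], "twist": [0, 0, 0], "hand": -1},
    {"dp": [14, 0, 8], "twist": [0, 0, 0], "hand": -1},
    {"dp": [20, 0, 12], "twist": [0, 0, 0], "hand": -1},
    {"dp": [27, 0, 16], "twist": [0, 0, 0], "hand": -1},
    {"dp": [33, 0, 21], "twist": [0, 0, 0], "hand": -1}
  ]
}}

```text
clock: 16.62
tool_pos: [0.6175, -0.0165, 0.3169]
eef_rot: [0.113, 0.994, -0.005, -0.004]
contact_force: [2.4, 2.3, 2.4]
opening: 0.006
finger_force: 1.3
```

Request:
{"op": "step_arm", "data": {
  "motion": [
    {"dp": [6, 0, 5], "twist": [0, 0, 0], "hand": -1},
    {"dp": [12, 0, 10], "twist": [0, 0, 0], "hand": -1},
    {"dp": [17, 0, 15], "twist": [0, 0, 0], "hand": -1},
    {"dp": [23, 0, 21], "twist": [0, 0, 0], "hand": -1},
    {"dp": [28, 0, 27], "twist": [0, 0, 0], "hand": -1}
  ]
}}

```text
clock: 17.25
tool_pos: [0.5899, -0.0107, 0.2901]
eef_rot: [0.113, 0.994, -0.005, -0.004]
contact_force: [2.2, 1.6, 1.0]
opening: 0.004
finger_force: 1.0
```

```bash
python3 -c "
from h import *
st()"
```

```text
t 17.25 u v z 0.5779 0.1191 0.2901 tilt -0.007 front corner u,z 0.5867 0.268 x.f 0.004 F e,f,z 1.82 2.01 1.02 q [ 0.55  0.88 -1.26  1.6   0.87  1.32  0.5 ] op 0.0
```

Request:
{"op": "step_arm", "data": {
  "motion": [
    {"dp": [5, 0, 6], "twist": [0, 0, 0], "hand": -1},
    {"dp": [10, 0, 13], "twist": [0, 0, 0], "hand": -1},
    {"dp": [14, 0, 19], "twist": [0, 0, 0], "hand": -1},
    {"dp": [18, 0, 26], "twist": [0, 0, 0], "hand": -1},
    {"dp": [22, 0, 32], "twist": [0, 0, 0], "hand": -1}
  ]
}}

```text
clock: 17.88
tool_pos: [0.5683, -0.0059, 0.2582]
eef_rot: [0.113, 0.994, -0.005, -0.004]
contact_force: [0.4, 0.7, 2.2]
opening: 0.004
finger_force: 0.8
```

Request:
{"op": "step_arm", "data": {
  "motion": [
    {"dp": [3, 0, 5], "twist": [0, 0, 0], "hand": -1},
    {"dp": [5, 0, 10], "twist": [0, 0, 0], "hand": -1},
    {"dp": [7, 0, 15], "twist": [0, 0, 0], "hand": -1},
    {"dp": [9, 0, 20], "twist": [0, 0, 0], "hand": -1},
    {"dp": [11, 0, 25], "twist": [0, 0, 0], "hand": -1}
  ]
}}

```text
clock: 18.5
tool_pos: [0.5573, -0.0038, 0.2334]
eef_rot: [0.113, 0.994, -0.005, -0.004]
contact_force: [-1.0, 0.6, 1.5]
opening: 0.004
finger_force: 0.9
```

```bash
python3 -c "
from h import *
st()"
```

```text
t 18.5 u v z 0.5446 0.1187 0.2334 tilt -0.007 front corner u,z 0.5534 0.2114 x.f 0.004 F e,f,z -1.13 0.37 1.47 q [ 0.55  0.92 -1.23  1.77  0.94  1.19  0.37] op 0.0
```

Request:
{"op": "step_arm", "data": {
  "motion": [
    {"dp": [1, 0, 4], "twist": [0, 0, 0], "hand": -1},
    {"dp": [3, 0, 8], "twist": [0, 0, 0], "hand": -1},
    {"dp": [4, 0, 12], "twist": [0, 0, 0], "hand": -1},
    {"dp": [5, 0, 15], "twist": [0, 0, 0], "hand": -1},
    {"dp": [6, 0, 18], "twist": [0, 0, 0], "hand": -1}
  ]
}}

```text
clock: 19.12
tool_pos: [0.5519, -0.0027, 0.2157]
eef_rot: [0.113, 0.994, -0.005, -0.004]
contact_force: [0.4, 0.3, 0.6]
opening: 0.004
finger_force: 0.6
```

Request:
{"op": "step_arm", "data": {
  "motion": [
    {"dp": [0, 0, 2], "twist": [0, 0, 0], "hand": -1},
    {"dp": [1, 0, 4], "twist": [0, 0, 0], "hand": -1},
    {"dp": [1, 0, 6], "twist": [0, 0, 0], "hand": -1},
    {"dp": [2, 0, 8], "twist": [0, 0, 0], "hand": -1}
  ]
}}

```text
clock: 19.62
tool_pos: [0.5498, -0.0022, 0.2078]
eef_rot: [0.113, 0.994, -0.005, -0.004]
contact_force: [0.3, -0.6, 1.2]
opening: 0.006
finger_force: 0.6
```

```bash
python3 -c "
from h import *
st()"
```

```text
t 19.62 u v z 0.5369 0.1187 0.2078 tilt -0.007 front corner u,z 0.5457 0.1857 x.f 0.004 F e,f,z 0.45 -0.5 1.16 q [ 0.54  0.94 -1.2   1.81  0.98  1.14  0.33] op 0.01
```

Request:
{"op": "step_arm", "data": {
  "motion": [
    {"dp": [0, 0, 1], "twist": [0, 0, 0], "hand": -1},
    {"dp": [0, 0, 2], "twist": [0, 0, 0], "hand": -1},
    {"dp": [0, 0, 3], "twist": [0, 0, 0], "hand": -1},
    {"dp": [0, 0, 4], "twist": [0, 0, 0], "hand": -1},
    {"dp": [0, 0, 5], "twist": [0, 0, 0], "hand": -1}
  ]
}}

```text
clock: 20.25
tool_pos: [0.5493, -0.002, 0.2043]
eef_rot: [0.112, 0.994, -0.005, -0.004]
contact_force: [-6.4, -3.6, 17.5]
opening: 0.007
finger_force: 9.0
```

```bash
python3 -c "
from h import *
st()"
```

```text
t 20.25 u v z 0.5363 0.1187 0.2043 tilt -0.007 front corner u,z 0.5452 0.1823 x.f 0.004 F e,f,z -5.46 -4.94 17.53 q [ 0.54  0.95 -1.2   1.82  0.99  1.14  0.32] op 0.01
```

Request:
{"op": "step_arm", "data": {
  "motion": [
    {"dp": [0, 0, 0], "twist": [0, 0, 0], "hand": -1},
    {"dp": [0, 0, -5], "twist": [0, 0, 0], "hand": -1},
    {"dp": [0, 0, -40], "twist": [0, 0, 0], "hand": -1},
    {"dp": [40, 0, -90], "twist": [0, 0, 0], "hand": -1},
    {"dp": [90, 0, -120], "twist": [0, 0, 0], "hand": -1}
  ]
}}

```text
clock: 20.88
tool_pos: [0.4631, 0.0198, 0.3251]
eef_rot: [0.113, 0.994, -0.004, -0.003]
contact_force: [0.2, 0.6, 0.8]
opening: 0.008
finger_force: 0.0
```

```bash
python3 -c "
from h import *
st(); s=snap('side'); cv2.imwrite('pics/c4.png',cv2.resize(cv2.cvtColor(s['pixels'],cv2.COLOR_RGB2BGR)[90:330,200:520],None,fx=2.5,fy=2.5))
P=cloud(s).reshape(-1,3);u=P[:,:2]@e;v=P[:,:2]@f
for a in np.arange(.51,.72,.03):
    k=(v>.2)&(v<.3)&(abs(u-a)<.01)&(P[:,2]>.12)&(P[:,2]<.24);print(a.round(2),k.sum(),np.median(P[k,2]).round(4))
for a,b in((-.06,.1),(.14,.29)):
    k=(v>a)&(v<b)&(P[:,2]>.098)&(P[:,2]<.112)&(u>.42)&(u<.55);print(k.sum(),np.percentile(u[k],[3,10,50]).round(4) if k.any() else '')
"
```

```text
t 20.88 u v z 0.4474 0.121 0.3251 tilt -0.005 front corner u,z 0.4563 0.303 x.f 0.006 F e,f,z 0.03 0.63 0.85 q [ 0.64  0.71 -1.38  1.91  0.76  1.2   0.33] op 0.01
0.51 170 0.1792
0.54 189 0.1821
0.57 188 0.1817
0.6 181 0.1822
0.63 182 0.182
0.66 181 0.1821
0.69 180 0.1818
2 [0.5106 0.5106 0.5107]
48 [0.507  0.5074 0.509 ]
```

View pics/c4.png

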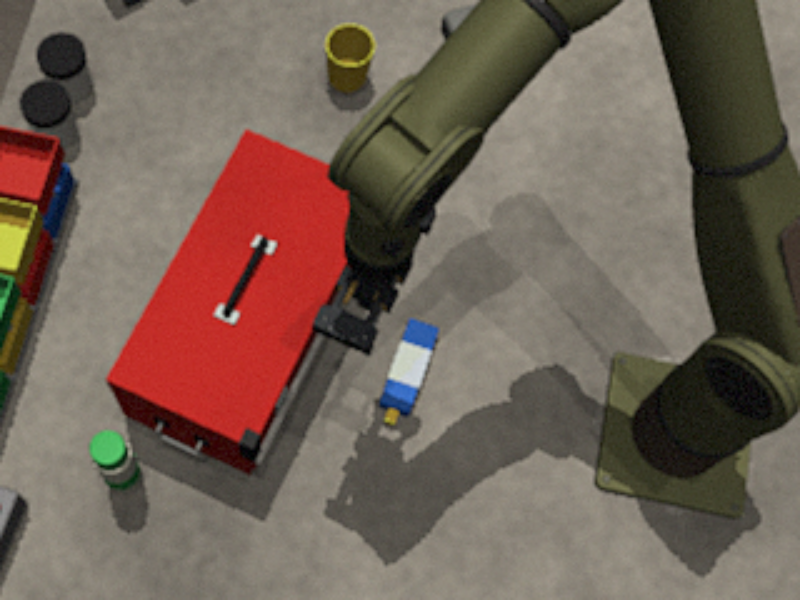

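The lid is flat at 182 mm (handle at about (245,280)). The pulls are home, and the battery, can and cup haven't moved.

```bash
python3 -c "
from h import *
print(r.finish_job())"
```

```text
the job is handed in; nothing more can be done
None
```

Both top drawers were pushed fully home first, then the lid was pushed down until shut (flat at 182 mm), and the job was handed in with the arm clear of everything after about 21 of the 58 s.

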